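# Load a sample cell into the titrator bay under its swing arm

### The arm

A 7-joint arm with a two-finger parallel gripper is mounted at the origin on the work surface. World frame = base frame: x ahead of the robot, y to its left, z up, the work surface at z = 0. Lengths are in m, angles in rad, forces in N, time in s.
With the tool pointing down it reaches from about 0.35 to 0.9 m from the base axis. Payload 7.2 kg.
Tool frame: the origin (TCP) lies between the finger pads; the fingertips stand 14 mm ahead of it and the grasp point (between the pads) lies 5 mm behind it; z points along the fingers, x is the direction in which the jaws open and shut, and the axes are right-handed (so a half turn about z gives the same grasp; the last joint's range is limited). The gripper opens to 88 mm and grips with 3 to 60 N. Pads are 20 mm wide; open, the fingers measure 115 mm over their backs; the gripper's body (75 mm by 178 mm) begins 61 mm behind the grasp point.
Start: joints at [1.274, 0.411, -0.013, 1.596, 0.006, 1.134, -0.082], TCP at [0.142, -0.609, 0.237] pointing down, gripper open.
Joint ranges: [-2.95, 2.95], [-0.29, 1.99], [-1.47, 1.44], [0.14, 2.54], [-1.03, 4.17], [0.13, 1.85], [-2.86, 2.86]. Speed limits (rad/s): [2.39, 2.39, 3.01, 3.01, 3.14, 3.14, 3.14].

### API

Orientations are given as a unit quaternion [x, y, z, w].
In Python, from station import ctrl gives the robot as it stands.
- The arm moves only by the shell command python3 -m inch 'ROWS' [OPENING] [FORCE]. ROWS is JSON, one flat list of numbers, 6 for each row, row after row: the shift along the tool's x, y, z in mm, then the turn, a rotation vector about the tool's x, y, z in rad. In form: [dx, dy, dz, wx, wy, wz, dx, dy, dz, wx, wy, wz, ...]. A call has 1 to 20 rows; each row is the pose to reach, as a shift and turn from the pose measured when the call began, along the tool's axes at that moment; what a row does not reach only later rows make up. A row lasts 1/10 s, in which the tool goes at most 50 mm and 8.59 degrees, less where a joint would pass 70% of its speed; a pose out of reach is approached as far as the arm can. A call with a gripper value outside its range is refused whole. OPENING is the finger opening in mm, from 0 to 87.8, set as the call begins (- or left out, the last holds). The fingers move at their own pace and stop on an object; FORCE is the grip in N (left out, the last holds). Time passes only in rows, so rows that repeat a pose let the fingers close. It gives the time, the measured TCP pose, the force and the opening at its end, in the units of the state.
- ctrl.state(): the state, without advancing time (a new reading comes with each control period).
- ctrl.capture(name): name is "side" or "top"; returns a dict with "color" (384x512x3 uint8, red, green, blue), "camera_matrix" (3x3 intrinsics, pixels), "T" (4x4, takes a point from camera to world coordinates). Camera axes: x right, y up, looking along -z (the intrinsics and any distortion apply to the point x, -y, -z); pixel columns grow to the right and rows downward; lengths in m; the calibration is good to about 2 mm. A picture is of the moment at which its call begins. There is no depth.
- ctrl.sign_off(): hands the job in, once; it reports no verdict.
The state is a dict: "time_s": time; "joint_positions": joint angles; "qd": joint speeds; "joint_efforts": joint torques, N m; "position": TCP position; "ee_rot": TCP orientation; "wrist_force": force on the tool from outside, world axes, zero at the start; "moment": the same for the moment, N m; "grip_width": finger opening in m.
Only numpy, scipy, OpenCV 4.12 (cv2) and the standard library are available. Lean on these libraries where they do the work, as an engineer would, in place of code of your own. Each camera call takes 0.05 s, during which the arm holds its last target. There are 200 camera calls.

### The job

Swing the titrator's dosing arm well clear of the measuring bay, then lift the sample cell with the round septum out of the rack, stand it on the rubber mat to change your grip from its ends to its broad sides, and set it gently on the bay floor, lengthwise between the two tall end cheeks. Then swing the dosing arm back over the cell, fully home against its stop, and last of all push the bay door shut until it seats on its catch. Leave the two other cells and everything else on the bench where they are.

Things in the scene. Friction and masses are not known exactly. Their poses are not given: they have to be found in the camera images.
- cell: the sample cell to load: upright bright aluminium block, 60 (its x) x 32 (its y) x 58 mm tall, with one ROUND black septum disc (25 mm) flush on its top; origin at the centre of its underside, z up. Weighs about 0.17 kg. In the rack only its two narrow ends (60 mm apart, along its x) can be gripped; in the bay only its broad sides (32 mm apart, along its y).
- blank_a: another cell of the same size in the rack, not to be moved; its top has a straight black bar (46 x 6 mm) instead of a round disc; origin as for cell
- blank_b: the third cell, like blank_a; not to be moved
- rack: grey painted rack, 84 (x) x 135 (y) mm, origin under its centre. Three slots along its x at y = -43, 0, +43 mm (which cell is in which varies), floor 8 mm up, so cell tops are 66 mm above the bench. Dividers 6 mm thick, tops 58 mm above the bench, leave 2.5 mm play beside each cell; slot ends are open above a 13 mm high lip. Cells stand with their x along the rack's x.
- mat: fixed flat grey rubber mat, 110 x 110 x 3 mm, on the bench between rack and titrator; origin at the centre of its underside
- bay (a point): centre of the bay floor, 30 mm above the bench; x points from the door to the arm's post (at x = 110 mm), y to the catch panel, z up. The cell goes here, its x along this x (either way), underside on this floor. End cheeks: aluminium plates 46 mm wide, inner faces at x = +-35 mm, flaring outwards to +-44 mm at their tops 85 mm above this floor. Side ledges 4 mm high, inner edges at y = +-20 mm.
- titrator: the fixed white titrator carrying bay, arm and door; origin on the bench under the bay centre, axes as point bay. Catch panel: y = 88 to 96 mm, x = -72 to 28 mm, top 120 mm above the bench. Housing: y beyond -120 mm, x = -90 to 180 mm, top 85 mm above the bench, 118 mm where x > 30 mm; bottles on it at x = 120 mm, y beyond -130 mm, tops 240 mm above the bench.
- swing_hinge (a point): a point on the vertical axis of the dosing arm's post, 200 mm above the bench; the axis is 110 mm along bay x from the bay centre
- swing_knob (a point): grip point of the black upright knob (20 mm diameter, 48 mm tall, from 178 to 226 mm above the bench) on the outer end of the dosing arm; the point is on the knob's axis 212 mm above the bench, 110 mm from the post's axis. Below the knob are the grey arm and its head (42 mm diameter), whose nozzle tip hangs 122 mm above the bench.
- dosing_arm (a joint): swing of the dosing arm, rad: 0 = against its stop with the nozzle over the bay centre; grows as the arm swings towards bay +y (clockwise from above), up to 1.9; more than about 1.3 is well clear. Friction keeps it where it is left (about 1 N at the knob).
- bay_door (a joint): opening of the bay door, rad: 0 = shut on its stop, held by a sprung ball catch that acts below about 0.07 and takes a few newtons to pass; grows as the door swings out to bay -x, up to 1.5
- door_hinge (a point): on the door's vertical hinge axis, 74 mm above the bench, at bay x = -65, y = -82 mm. The door is a grey upright panel, 160 mm long from the hinge, 8 mm thick, from 24 to 122 mm above the bench; shut, it runs along bay y in front of the bay.
- door_push (a point): point on the door's outer face to push at (steel finger plate), 100 mm from the hinge axis, 89 mm above the bench; its x is square to the door and points into the bay, its y runs along the door away from the hinge
- jar: small glass jar with a black lid, 32 mm diameter, 50 mm tall, loose, beyond the mat; not to be disturbed
- beaker: glass beaker, 60 mm diameter, 75 mm tall, loose; not to be disturbed
- wash_bottle: white plastic bottle, 60 mm diameter, 150 mm tall, loose; not to be disturbed
- spatula: lab spatula, 160 mm long, lying loose; not to be disturbed
- amber_bottle: amber reagent bottle, 60 mm diameter, 120 mm tall, loose; not to be disturbed
Mind the look-alikes: they are no part of the job. There is more than one size of the mat; the job needs the middle-sized.

How it is judged:
By the outcome, as a careful person would: the job done as asked, in the order asked, and still so for the second after the job is handed in, with the robot touching nothing.
It also fails if it takes over 72 s, if anything falls off the work surface, if the arm or the gripper's body presses on something with over 40 N, if the wrist force passes 120 N, or if a joint passes its speed limit or range.

## Working session

There is one attempt and no reset: what is moved stays moved. The work goes in short steps, Python scripts to look and compute and a shell command to move; the robot and the scene stay as the last step left them, time stands still between calls to the robot, and variables do not carry over. Pictures are saved under pics/ and viewed, about 8 in all and at most 12, crops included, and the job is handed in when it is done.

```bash
ls; mkdir -p pics
python3 - <<'E'
from station import ctrl
import cv2,numpy as np
for n in("top","side"):
    c=ctrl.capture(n); cv2.imwrite(f"pics/{n}0.png",c["color"][:,:,::-1]); print(n,c["camera_matrix"],c["T"],[k for k in c])
print(ctrl.state())
a=cv2.imread("pics/top0.png");b=cv2.imread("pics/side0.png")
E
```

```text
pics
top [[415.58736824   0.         262.34536667]
 [  0.         415.58736824 185.5006459 ]
 [  0.           0.           1.        ]] [[-0.01077461  0.99914015 -0.04003593  0.48286958]
 [-0.99972265 -0.0116021  -0.0204943   0.06216536]
 [-0.02094118  0.03980401  0.99898804  1.12065459]
 [ 0.          0.          0.          1.        ]] ['color', 'camera_matrix', 'T']
side [[480.26554358   0.         261.72715269]
 [  0.         480.26554358 193.31047878]
 [  0.           0.           1.        ]] [[-0.99488369  0.06795017 -0.07476113  0.4183519 ]
 [-0.1000855  -0.56212482  0.82097417  1.27051525]
 [ 0.01376024  0.82425631  0.56604964  0.98389091]
 [ 0.          0.          0.          1.        ]] ['color', 'camera_matrix', 'T']
{'time_s': 0.1, 'joint_positions': array([ 1.27379976,  0.41181061, -0.01273943,  1.59688907,  0.00559166,
        1.134326  , -0.08216065]), 'qd': array([-3.19374016e-03, -1.97465784e-03,  1.54596025e-03, -1.12615716e-03,
        6.01915012e-05,  3.67737501e-05,  6.32005086e-04]), 'joint_efforts': array([ 3.10711519e-03, -5.89095068e+01,  6.43849690e-01, -2.91709435e+01,
       -5.38269267e-02,  1.45035877e-02,  4.85899432e-05]), 'position': array([ 0.14164447, -0.60831691,  0.23592799]), 'ee_rot': array([ 7.83226533e-01, -6.21736045e-01, -5.71243639e-04, -4.02503361e-04]), 'wrist_force': array([ 0.14296281, -0.64026209, -0.30162706]), 'moment': array([ 0.01304278, -0.04501506,  0.02815234]), 'grip_width': 0.08757099065349473}
```

View pics/top0.png

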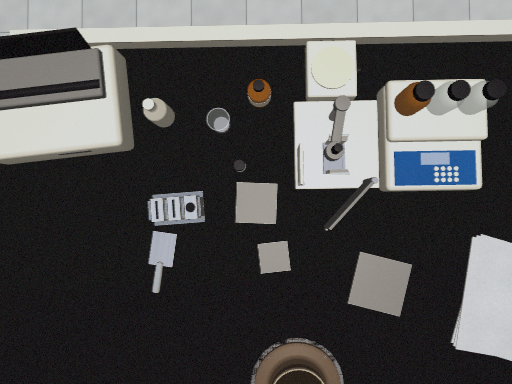

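View pics/side0.png

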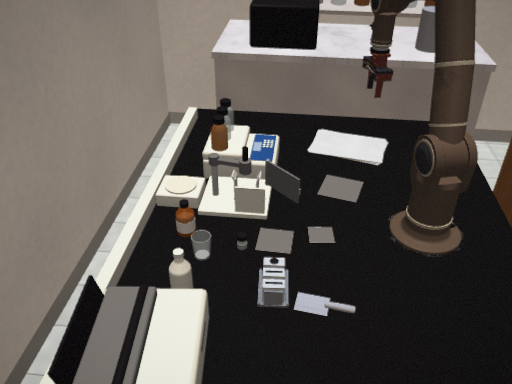

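The top view shows the rack at about (177,208), with the round septum on the right-hand cell at (190,208). The middle mat is at (257,203) and the bay at about (335,158). The arm's post is at (342,103), its knob at (336,150), and the open door runs from about (375,180) to (327,228). Next I'll zoom in.

```bash
cat > h.py <<'E'
import numpy as np, cv2
from scipy.spatial.transform import Rotation as R
C={"top":(415.58736824,262.34536667,185.5006459,np.array([[-0.01077461,0.99914015,-0.04003593,0.48286958],[-0.99972265,-0.0116021,-0.0204943,0.06216536],[-0.02094118,0.03980401,0.99898804,1.12065459]])),
"side":(480.26554358,261.72715269,193.31047878,np.array([[-0.99488369,0.06795017,-0.07476113,0.4183519],[-0.1000855,-0.56212482,0.82097417,1.27051525],[0.01376024,0.82425631,0.56604964,0.98389091]]))}
def ray(n,uv):
    f,cx,cy,T=C[n]; d=T[:,:3]@np.array([(uv[0]-cx)/f,-(uv[1]-cy)/f,-1]); return T[:,3],d/np.linalg.norm(d)
def onz(n,uv,z):
    o,d=ray(n,uv); return o+d*(z-o[2])/d[2]
def tri(uvt,uvs):
    a,d=ray("top",uvt); b,e=ray("side",uvs)
    s=np.linalg.lstsq(np.c_[d,-e],b-a,rcond=None)[0]; p,q=a+d*s[0],b+e*s[1]
    return (p+q)/2,np.linalg.norm(p-q)
def proj(n,p):
    f,cx,cy,T=C[n]; c=T[:,:3].T@(np.array(p)-T[:,3]); return np.array([cx+f*c[0]/-c[2],cy-f*c[1]/-c[2]])
def blobs(img,mask,roi,amin=5):
    x0,y0,x1,y1=roi; m=np.zeros(mask.shape,np.uint8); m[y0:y1,x0:x1]=mask[y0:y1,x0:x1]
    return [(cv2.contourArea(c),cv2.minAreaRect(c),cv2.moments(c)) for c in cv2.findContours(m,cv2.RETR_EXTERNAL,cv2.CHAIN_APPROX_NONE)[0] if len(c)>=amin]
def snap(ctrl,n): return ctrl.capture(n)["color"][:,:,::-1].copy()
def totool(st,dw): # world vector -> tool axes, mm
    return R.from_quat(st["ee_rot"]).inv().apply(dw)*1000
E
python3 - <<'E'
import cv2,numpy as np
t=cv2.imread("pics/top0.png");s=cv2.imread("pics/side0.png")
k=dict(fx=4,fy=4,interpolation=cv2.INTER_CUBIC)
A=cv2.resize(t[185:230,140:290],None,**k)      # 600x180
B=cv2.resize(t[92:235,285:385],None,**k)       # 400x572
D=cv2.resize(s[140:235,195:305],None,fx=3.6,fy=3.6,interpolation=cv2.INTER_CUBIC) #396x342
E_=cv2.resize(s[230:310,225:325],None,fx=2.8,fy=2.8,interpolation=cv2.INTER_CUBIC) #280x224
o=np.zeros((572,800,3),np.uint8); o[:,:400]=B; o[:342,400:796]=D; o[345:569,400:680]=E_
cv2.imwrite("pics/z1.png",o); cv2.imwrite("pics/z2.png",A)
E
```

```text
(no output)
```

View pics/z1.png

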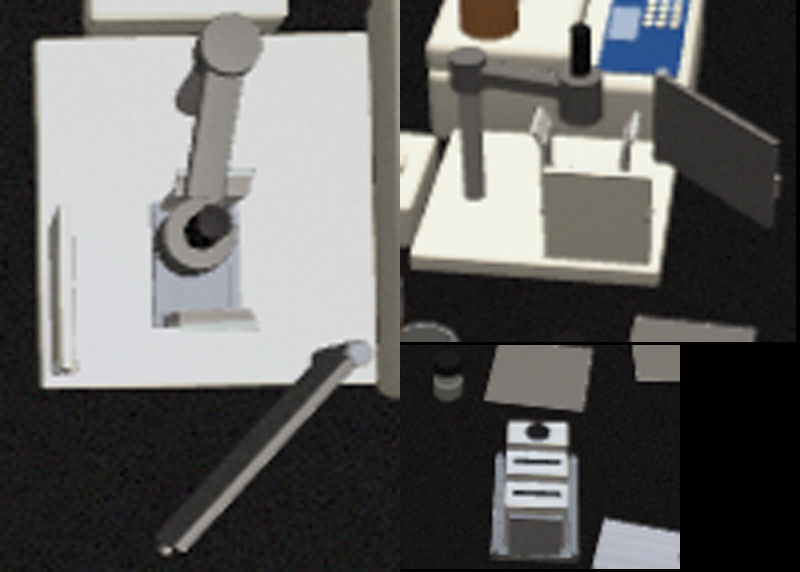

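View pics/z2.png

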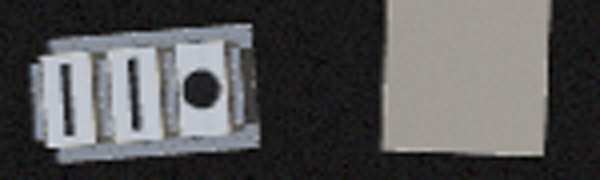

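The crops show these points, given in full-frame top pixels:
- **Post top:** about (342.8,103.3).
- **Knob top:** about (338.3,147.3).
- **Door:** hinge end about (374.5,180), free end about (328,229).
- **Septum:** (190.8,207.5) in the top view and about (274.3,261) in the side view.

Now I'll measure them numerically.

Run:
```python
from h import *
t=cv2.imread("pics/top0.png");s=cv2.imread("pics/side0.png")
np.set_printoptions(precision=4,suppress=True)
g=lambda i:cv2.cvtColor(i,cv2.COLOR_BGR2GRAY)
def subc(n,i,roi,th):  # weighted dark centroid
    x0,y0,x1,y1=roi; w=np.clip(th-g(i)[y0:y1,x0:x1].astype(float),0,None); Y,X=np.mgrid[y0:y1,x0:x1]; return np.array([(X*w).sum()/w.sum(),(Y*w).sum()/w.sum()])
a=subc("top",t,(185,202,196,214),150); b=subc("side",s,(268,257,281,265),150)
print("septum px",a,b,"tri",tri(a,b),"onz66",onz("top",a,.066),onz("side",b,.066))
bar=[]
for x0,x1 in((153,161),(171,178)):
    c=subc("top",t,(x0,199,x1,219),120); bar.append(c); print("bar",c,onz("top",c,.066))
# white tops of cells in top view
m=(g(t)>195).astype(np.uint8)*255
for A,r,_ in blobs(t,m,(145,190,206,226),10): print("topcell",A,r,onz("top",r[0],.066))
# mats
for n,i,roi in(("top",t,(230,178,282,228)),("side",s,(250,225,298,256))):
    h=((g(i)>90)).astype(np.uint8)*255
    for A,r,_ in blobs(i,h,roi,20):
        print("mat",n,A,r); bp=cv2.boxPoints(r); P=[onz(n,p,.003) for p in bp]; print(np.array(P),np.mean(P,0),[np.linalg.norm(P[k]-P[k-1]) for k in range(4)])
        ctr=r[0]; 
        if n=="top": ct=ctr
        else: print("mat tri",tri(ct,ctr))
print("knobtop",tri((338.3,147.3),(245,147)),onz("top",(338.3,147.3),.226))
print("posttop",tri((342.8,103.3),(213.9,154.4)))
for z in(.19,.2,.21): print(z,onz("top",(342.8,103.3),z))
print("doorhinge",onz("top",(374.5,180.3),.122),"free",onz("top",(327.8,229.3),.122), tri((328,229),(195+376/3.6,140+141/3.6)))
# base plate
h=((g(t)>175)).astype(np.uint8)*255
for A,r,_ in blobs(t,h,(288,95,379,195),100): print("base",A,r,[onz("top",p,.03) for p in cv2.boxPoints(r)])
```

```text
septum px [189.8268 206.9061] [273.8922 259.9769] tri (array([0.4726, 0.2682, 0.0695]), np.float64(0.0005048095588898421)) onz66 [0.4728 0.2689 0.066 ] [0.4725 0.2644 0.066 ]
bar [156.2736 209.8203] [0.4663 0.3548 0.066 ]
bar [173.0123 208.1662] [0.47   0.3119 0.066 ]
topcell 6.5 ((194.1486358642578, 213.6081085205078), (2.7947826385498047, 9.370742797851562), 9.462322235107422) [0.4556 0.258  0.066 ]
topcell 21.0 ((160.24752807617188, 208.97525024414062), (22.28883171081543, 2.288585662841797), 84.2894058227539) [0.4683 0.3446 0.066 ]
topcell 4.0 ((193.3500213623047, 200.05001831054688), (6.008327484130859, 1.8973664045333862), 71.56504821777344) [0.4901 0.2599 0.066 ]
topcell 27.0 ((177.00001525878906, 208.0), (22.09010124206543, 2.3252735137939453), 85.2363510131836) [0.4703 0.3017 0.066 ]
mat top 1579.5 ((255.84194946289062, 202.6093292236328), (41.238739013671875, 40.6622428894043), 2.2025980949401855)
[[0.43   0.1611 0.003 ]
 [0.5393 0.156  0.003 ]
 [0.5337 0.045  0.003 ]
 [0.4247 0.0505 0.003 ]] [0.4819 0.1031 0.003 ] [np.float64(0.11072374760045642), np.float64(0.109349623191
[... 490 characters left out ...]
at64(0.001462052975246753))
knobtop (array([ 0.5988, -0.0839,  0.2272]), np.float64(0.0005072318334438635)) [ 0.5992 -0.084   0.226 ]
posttop (array([ 0.7057, -0.1034,  0.1808]), np.float64(0.0006654285923303956))
0.19 [ 0.7032 -0.1018  0.19  ]
0.2 [ 0.7008 -0.1     0.2   ]
0.21 [ 0.6984 -0.0983  0.21  ]
doorhinge [ 0.5322 -0.1859  0.122 ] free [ 0.4164 -0.0725  0.122 ] (array([ 0.4167, -0.0727,  0.1248]), np.float64(0.0011460062652590738))
base 5579.0 ((336.15570068359375, 144.18380737304688), (87.24169921875, 83.10669708251953), 89.02897644042969) [array([ 0.7485, -0.0012,  0.03  ]), array([ 0.7488, -0.2198,  0.03  ]), array([ 0.5189, -0.2186,  0.03  ]), array([ 0.5177, -0.0019,  0.03  ])]
```

```bash
cat >> h.py <<'E'
def rows(st,targets,dp=0):
    """targets: (x,y,z,yaw_deg of tool x, tool down) -> rows in tool axes"""
    r0=R.from_quat(st["ee_rot"]); out=[]
    for x,y,z,psi in targets:
        p=np.radians(psi); r=R.from_matrix(np.array([[np.cos(p),np.sin(p),0],[np.sin(p),-np.cos(p),0],[0,0,-1]]).T)
        d=r0.inv().apply(np.array([x,y,z])-st["position"])*1000; w=(r0.inv()*r).as_rotvec()
        out.append([round(v,dp) for v in d]+[round(v,3) for v in w])
    return out
def show(st,targets,dp=0):
    for r in rows(st,targets,dp): print(",".join(f"{v:g}" for v in r))
def yaw(st):
    x=R.from_quat(st["ee_rot"]).apply([1,0,0]); return np.degrees(np.arctan2(x[1],x[0]))
E
python3 - <<'E'
from h import *
from station import ctrl
st=ctrl.state(); print(yaw(st)); show(st,[(.45,-.25,.30,0),(.599,-.084,.30,80),(.599,-.084,.207,80)])
# panel, bay floor corner checks
f=lambda u,v:(285+u/4-.4,92+v/4-.4)
for n,u,v,z in(("panel far",60,205,.12),("panel near",62,372,.12),("floorA",152,205,.03),("floorB",152,328,.03),("floorC",240,328,.03)): print(n,onz("top",f(u,v),z))
E
```

```text
-76.8860669498327
-279,-382,-64,-0.001,0.001,-1.342
-407,-564,-64,-0.002,0,-2.738
-407,-564,29,-0.002,0,-2.738
panel far [ 0.62502919 -0.0084228   0.12      ]
panel near [ 0.52408581 -0.00817621  0.12      ]
floorA [ 0.63698354 -0.07515058  0.03      ]
floorB [ 0.55597134 -0.07381106  0.03      ]
floorC [ 0.55526961 -0.13126592  0.03      ]
```

```bash
T="-407,-564,-64,0,0,-2.738"; python3 -m inch "[-100,-139,-64,0,0,-0.6,-279,-382,-64,0,0,-1.342,-279,-382,-64,0,0,-1.342,-279,-382,-64,0,0,-1.342,-279,-382,-64,0,0,-1.342,-279,-382,-64,0,0,-1.342,-279,-382,-64,0,0,-1.342,-279,-382,-64,0,0,-1.342,-407,-564,-64,0,0,-2.738,-407,-564,-64,0,0,-2.738,-407,-564,-64,0,0,-2.738,-407,-564,-64,0,0,-2.738,-407,-564,-64,0,0,-2.738,-407,-564,-64,0,0,-2.738,-407,-564,-64,0,0,-2.738,-407,-564,-64,0,0,-2.738,-407,-564,-64,0,0,-2.738,-407,-564,-64,0,0,-2.738,-407,-564,-64,0,0,-2.738,-407,-564,-64,0,0,-2.738]" 45
python3 - <<'E'
from h import *
from station import ctrl
st=ctrl.state(); print(yaw(st),st["position"],st["joint_positions"],st["grip_width"])
show(st,[(.599,-.084,.30,80),(.599,-.084,.207,80)])
E
```

```text
time_s: 2.1
position: [0.5984, -0.0843, 0.2999]
ee_rot: [0.766, 0.643, 0.0, -0.001]
wrist_force: [0.2, -0.7, -0.1]
grip_width: 0.0452
79.99744849877932 [ 0.5984059  -0.0842723   0.29989408] [ 0.62644768  0.44392236 -0.80200782  1.52214078  0.32288891  1.31461724
  1.18665739] 0.04522944902650889
0,1,-0,-0.002,-0.001,-0
0,1,93,-0.002,-0.001,-0
```

```bash
python3 -m inch "[0,0,40,0,0,0,0,0,75,0,0,0,0,0,93,0,0,0,0,0,93,0,0,0]"; python3 -m inch "[0,0,0,0,0,0,0,0,0,0,0,0,0,0,0,0,0,0,0,0,0,0,0,0]" 23 5
python3 - <<'E'
from h import *
from station import ctrl
st=ctrl.state(); print(yaw(st),st["position"],st["wrist_force"],st["grip_width"])
cv2.imwrite("pics/k1t.png",snap(ctrl,"top")); cv2.imwrite("pics/k1s.png",snap(ctrl,"side"))
show(st,[(.706-.110*np.cos(t),-.103+.110*np.sin(t),.207,90-np.degrees(t)) for t in np.r_[np.arange(.18,1.66,.1)]])
s=cv2.imread("pics/k1s.png")[120:240,170:320];t=cv2.imread("pics/k1t.png")[90:190,285:385]
o=np.zeros((400,800,3),np.uint8);o[:,:400]=cv2.resize(t,(400,400));o[:320,400:]=cv2.resize(s,(400,320));cv2.imwrite("pics/k1.png",o)
E
```

```text
time_s: 2.5
position: [0.5965, -0.0844, 0.204]
ee_rot: [0.767, 0.642, -0.002, -0.003]
wrist_force: [-0.5, 0.2, 0.1]
grip_width: 0.045
time_s: 2.9
position: [0.597, -0.0844, 0.2049]
ee_rot: [0.767, 0.642, -0.001, -0.002]
wrist_force: [-0.8, -0.1, -0.2]
grip_width: 0.0234
79.90403472079535 [ 0.59697131 -0.08435873  0.20492744] [-0.75759222 -0.05740016 -0.16330449] 0.023410640353111984
1,1,-2,-0.005,-0.001,0.004
12,1,-2,-0.005,-0.001,0.104
23,3,-2,-0.005,-0.001,0.204
34,6,-2,-0.005,-0,0.304
44,9,-2,-0.005,-0,0.404
54,14,-2,-0.005,0,0.504
63,20,-2,-0.005,0.001,0.604
72,27,-2,-0.005,0.001,0.704
80,34,-2,-0.005,0.001,0.804
87,43,-2,-0.005,0.001,0.904
94,52,-2,-0.005,0.002,1.004
99,61,-2,-0.005,0.002,1.104
103,71,-2,-0.005,0.002,1.204
107,82,-2,-0.005,0.003,1.304
109,92,-2,-0.005,0.003,1.404
```

View pics/k1.png

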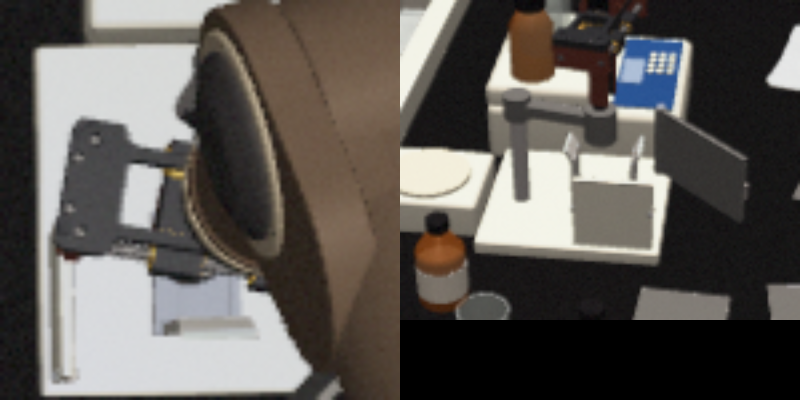

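The side view shows the fingers around the knob just above the head, at crop (600,95). The panel and bay are untouched. Swinging the arm out now.

```bash
python3 -m inch "[6,1,-1,0,0,0.05,12,1,-1,0,0,0.104,18,2,-1,0,0,0.15,23,3,-1,0,0,0.204,34,6,-1,0,0,0.304,44,9,-1,0,0,0.404,54,14,-1,0,0,0.504,63,20,-1,0,0,0.604,72,27,-1,0,0,0.704,80,34,-1,0,0,0.804,87,43,-1,0,0,0.904,94,52,-1,0,0,1.004,99,61,-1,0,0,1.104,103,71,-1,0,0,1.204,107,82,-1,0,0,1.304,109,92,-1,0,0,1.404,110,98,-1,0,0,1.46,110,98,-1,0,0,1.46]"
python3 -m inch "[-3,0,0,0,0,0,-3,0,0,0,0,0]" 45
python3 - <<'E'
from h import *
from station import ctrl
st=ctrl.state(); print(yaw(st),st["position"],st["wrist_force"],st["grip_width"]); show(st,[(st["position"][0],st["position"][1],.30,yaw(st)),(.473,.2685,.30,0)])
print(st["joint_positions"])
E
```

```text
time_s: 4.8
position: [0.713, 0.007, 0.205]
ee_rot: [0.999, -0.033, -0.003, -0.001]
wrist_force: [-0.4, 0.4, 0.7]
grip_width: 0.0228
time_s: 5.0
position: [0.7094, 0.0074, 0.2051]
ee_rot: [0.999, -0.032, -0.003, -0.001]
wrist_force: [-0.3, 0.8, 0.5]
grip_width: 0.0357
-3.684155579027082 [0.70943252 0.00735478 0.20514251] [-0.33764306  0.76543557  0.47559882] 0.03568344117629783
-1,-0,-95,-0.002,0.006,-0
-253,-246,-93,-0.002,0.006,-0.064
[ 0.17579903  0.62046959 -0.41204951  1.37176357  0.24856433  1.20596555
 -0.3217155 ]
```

```bash
python3 -m inch "[0,0,-45,0,0,0,0,0,-95,0,0,0,-80,-80,-95,0,0,0,-253,-246,-93,0,0,-0.139,-253,-246,-93,0,0,-0.139,-253,-246,-93,0,0,-0.139,-253,-246,-93,0,0,-0.139,-253,-246,-93,0,0,-0.139,-253,-246,-93,0,0,-0.139,-253,-246,-93,0,0,-0.139,-253,-246,-93,0,0,-0.139]" 87
python3 - <<'E'
from h import *
from station import ctrl
st=ctrl.state(); print(yaw(st),st["position"],st["wrist_force"],st["grip_width"]); show(st,[(.473,.2685,.10,4.3),(.473,.2685,.042,4.3)])
t=snap(ctrl,"top");s=snap(ctrl,"side");cv2.imwrite("pics/b_t.png",t);cv2.imwrite("pics/b_s.png",s)
o=np.zeros((520,800,3),np.uint8);o[:,:400]=cv2.resize(t[90:220,285:385],(400,520),interpolation=cv2.INTER_CUBIC)
o[:360,400:]=cv2.resize(s[140:230,200:300],(400,360),interpolation=cv2.INTER_CUBIC);cv2.imwrite("pics/b.png",o)
E
```

```text
time_s: 6.1
position: [0.4723, 0.2698, 0.3007]
ee_rot: [0.999, 0.039, -0.002, -0.001]
wrist_force: [0.4, -1.3, 0.5]
grip_width: 0.087
4.497644697892789 [0.47228516 0.26979642 0.3006571 ] [ 0.3517459  -1.33020992  0.54707401] 0.086991184740881
1,2,201,-0.002,0.004,0.003
2,2,259,-0.002,0.004,0.003
```

View pics/b.png

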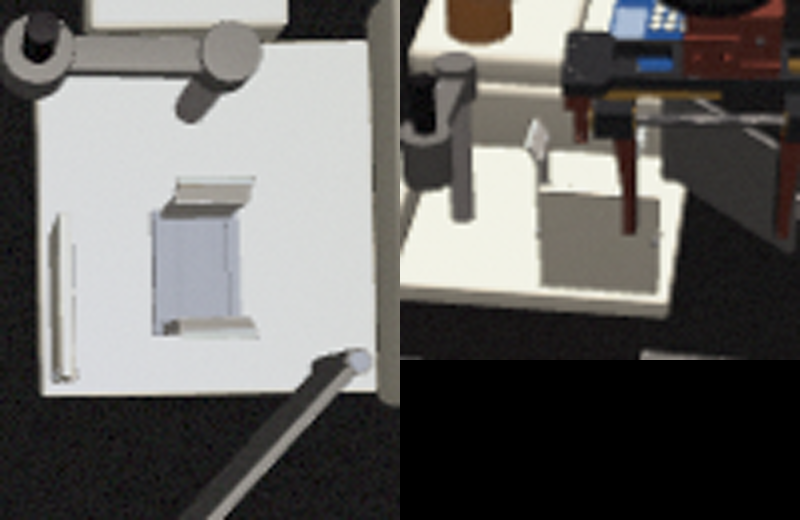

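The arm now stands square to the bay axis (θ about 1.57), so the bay is clear. The far cheek's top edge runs from crop (178,178) to (255,178), and the near cheek's outer edge from about (180,338) to (258,338).

```bash
python3 -m inch "[1,1,40,0,0,0,1,1,90,0,0,0,1,1,140,0,0,0,1,1,190,0,0,0,1,1,201,0,0,0,1,1,201,0,0,0,1,1,201,0,0,0]"
python3 - <<'E'
from h import *
from station import ctrl
st=ctrl.state(); print(yaw(st),st["position"],st["wrist_force"],st["grip_width"]); show(st,[(.473,.2685,.042,4.3)])
f=lambda u,v:(285+(u+.5)/4-.5,90+(v+.5)/4-.5)
for n,u,v,z in(("far top L",178,178,.115),("far top R",255,178,.115),("near top R",258,338,.115),("near L",180,338,.115),("floor L far",152,212,.03),("floor L near",152,335,.03),("panel far",60,213,.12),("panel near",63,381,.12),("post",231,53,.19),("hinge",358,360,.122),("knob",40,32,.226)): print(n,onz("top",f(u,v),z))
f2=lambda u,v:(200+(u+.5)/4-.5,140+(v+.5)/4-.5)
print("panel top far/near side",onz("side",f2(540,194),.12),onz("side",f2(660,201),.12))
print("tri panel near",tri(f(63,381),f2(660,200)),"far",tri(f(60,213),f2(540,193)))
g=cv2.cvtColor(cv2.imread("pics/b_t.png"),cv2.COLOR_BGR2GRAY)
print(g[128:180,340]); print(g[160,318:350])
E
```

```text
time_s: 6.9
position: [0.4758, 0.2674, 0.101]
ee_rot: [0.999, 0.036, -0.001, -0.001]
wrist_force: [-0.3, -0.6, 1.3]
grip_width: 0.0872
4.1577738879449075 [0.47577903 0.26738933 0.10096071] [-0.27219491 -0.62203053  1.29960403] 0.0871506032306053
-3,-1,59,-0.003,0.003,-0.002
far top L [ 0.64602358 -0.08058452  0.115     ]
far top R [ 0.64536237 -0.12708933  0.115     ]
near top R [ 0.54822443 -0.12704858  0.115     ]
near L [ 0.54879633 -0.0801212   0.115     ]
floor L far [ 0.63757717 -0.07522596  0.03      ]
floor L near [ 0.55656158 -0.0738862   0.03      ]
panel far [ 0.62496768 -0.00848221  0.12      ]
panel near [ 0.52341601 -0.00882711  0.12      ]
post [ 0.70415139 -0.10087239  0.19      ]
hinge [ 0.53385763 -0.18506     0.122     ]
knob [0.70871259 0.00841589 0.226     ]
panel top far/near side [ 0.30082101 -0.04032932  0.12      ] [ 0.20453845 -0.04180299  0.12      ]
tri panel near (array([0.3703842 , 0.02674176, 0.19377834]), np.float64(0.305716027655973)) far (array([0.45937626, 0.02814473, 0.20826518]), np.float64(0.30850678315456903))
[217 217 217 217 217 216 200 203 160 158 159 160 153  91  94  90 136 168
 166 168 171 171 169 169 170 168 169 170 169 170 173 173 172 174 173 172
 175 174 176 174 175 161 154 156 180 196 199 217 218 216 218 218]
[218 217 217 218 209 123 174 174 174 174 173 170 170 173 173 174 175 175
 173 172 173 173 172 173 160 171 180 208 217 217 217 217]
```

```bash
python3 -m inch "[-3,1,15,0,0,0,-3,1,30,0,0,0,-3,1,45,0,0,0,-3,1,59,0,0,0,-3,1,59,0,0,0]"
python3 -m inch "[0,0,0,0,0,0,0,0,0,0,0,0,0,0,0,0,0,0,0,0,0,0,0,0,0,0,0,0,0,0,0,0,0,0,0,0]" 50 25
python3 - <<'E'
from h import *
from station import ctrl
st=ctrl.state(); print(yaw(st),st["position"],st["wrist_force"],st["grip_width"])
p=st["position"]; show(st,[(p[0],p[1],.132,yaw(st)),(.482,.103,.132,0)])
f=lambda u,v:(285+(u+.5)/4-.5,90+(v+.5)/4-.5)
f2=lambda u,v:(200+(u+.5-400)/4-.5,140+(v+.5)/4-.5)
print("tri panel near",tri(f(63,381),f2(660,200)),"far",tri(f(60,213),f2(540,193)))
E
```

```text
time_s: 7.4
position: [0.4717, 0.2657, 0.0401]
ee_rot: [0.999, 0.036, -0.003, -0.001]
wrist_force: [-0.4, 0.0, 0.0]
grip_width: 0.087
time_s: 8.0
position: [0.4722, 0.2659, 0.0406]
ee_rot: [0.999, 0.036, -0.002, -0.001]
wrist_force: [0.1, 0.8, 3.3]
grip_width: 0.0601
4.165415233192841 [0.47216421 0.26587707 0.04058384] [0.10035804 0.83343608 3.29407234] 0.06007386362034663
-0,-0,-91,-0.002,0.004,-0
-2,163,-92,-0.002,0.004,0.073
tri panel near (array([ 0.52461068, -0.00898821,  0.11687687]), np.float64(0.0021382510653265552)) far (array([ 0.62444572, -0.00882734,  0.1159831 ]), np.float64(0.002167869093448323))
```

```bash
python3 -m inch "[0,0,-12,0,0,0,0,0,-27,0,0,0,0,0,-45,0,0,0,0,0,-65,0,0,0,0,0,-91,0,0,0,-0,40,-92,0,0,0,-2,163,-92,-0.002,0.004,0.073,-2,163,-92,-0.002,0.004,0.073,-2,163,-92,-0.002,0.004,0.073,-2,163,-92,-0.002,0.004,0.073,-2,163,-92,-0.002,0.004,0.073]"
python3 - <<'E'
from h import *
from station import ctrl
st=ctrl.state(); print(yaw(st),st["position"],st["wrist_force"],st["grip_width"]); show(st,[(.482,.103,.045,0),(.482,.103,.037,0)])
t=snap(ctrl,"top");s=snap(ctrl,"side");cv2.imwrite("pics/c_t.png",t);cv2.imwrite("pics/c_s.png",s)
o=np.zeros((480,800,3),np.uint8);o[:360,:480]=cv2.resize(s[190:310,200:360],(480,360),interpolation=cv2.INTER_CUBIC)
o[:240,480:]=cv2.resize(t[170:260,140:260],(320,240),interpolation=cv2.INTER_CUBIC);cv2.imwrite("pics/c.png",o)
E
```

```text
time_s: 9.1
position: [0.4826, 0.1031, 0.1333]
ee_rot: [1.0, -0.001, 0.0, -0.0]
wrist_force: [0.7, 1.0, -2.3]
grip_width: 0.06
-0.09419393412192217 [0.48261877 0.10305224 0.13326173] [ 0.72449223  1.02427864 -2.31194191] 0.060032197606338183
-1,0,88,-0,-0.001,-0.002
-1,0,96,-0,-0.001,-0.002
```

View pics/c.png

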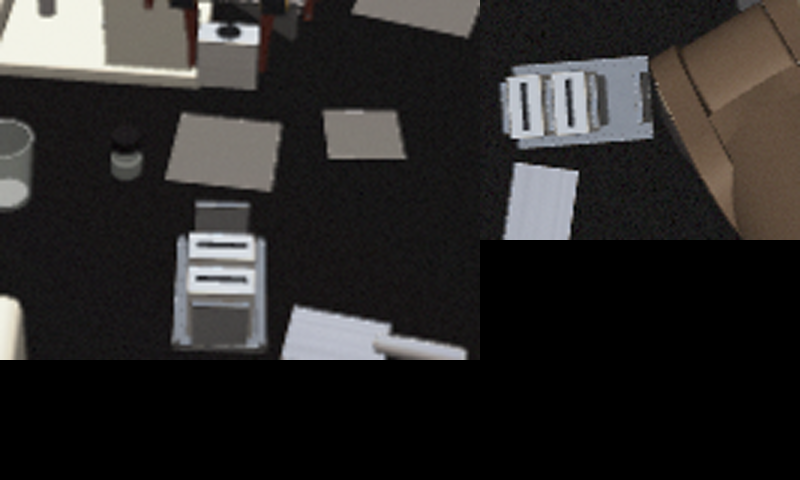

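The side view shows the cell held level with the round septum on top, at crop (230,30). Both bar cells are still in the rack. Lowering it onto the mat.

```bash
python3 -m inch "[-1,0,30,0,0,0,-1,0,60,0,0,0,-1,0,80,0,0,0,-1,0,90,0,0,0,-1,0,92,0,0,0,-1,0,94,0,0,0,-1,0,95,0,0,0,-1,0,95,0,0,0]"
```

```text
time_s: 10.0
position: [0.482, 0.1048, 0.0386]
ee_rot: [1.0, 0.001, 0.001, -0.0]
wrist_force: [-0.0, 0.8, -1.5]
grip_width: 0.0597
```

```bash
python3 -m inch "[0,0,1,0,0,0,0,0,2,0,0,0,0,0,3,0,0,0,0,0,3,0,0,0]"; python3 -m inch "[0,0,0.5,0,0,0,0,0,1.5,0,0,0,0,0,1.5,0,0,0]"
```

```text
time_s: 10.4
position: [0.4821, 0.1047, 0.0357]
ee_rot: [1.0, 0.001, 0.001, -0.0]
wrist_force: [-0.6, 0.4, -1.6]
grip_width: 0.0601
time_s: 10.7
position: [0.4823, 0.1048, 0.0354]
ee_rot: [1.0, 0.0, 0.001, -0.0]
wrist_force: [-4.2, -1.3, 14.8]
grip_width: 0.0597
```

```bash
python3 -m inch "[0,0,-1,0,0,0,0,0,-1,0,0,0,0,0,-1,0,0,0,0,0,-1,0,0,0,0,0,-30,0,0,0,0,0,-70,0,0,0,0,0,-95,0,0,0,0,-2,-95,0,0,-0.4,0,-2,-95,0,0,-0.8,0,-2,-95,0,0,-1.2,0,-2,-95,0,0,-1.57,0,-2,-95,0,0,-1.57,0,-2,-95,0,0,-1.57,0,-2,-95,0,0,-1.57,0,-2,-95,0,0,-1.57,0,-2,-95,0,0,-1.57,0,-2,-95,0,0,-1.57,0,-2,-95,0,0,-1.57]" 87
python3 - <<'E'
from h import *
from station import ctrl
st=ctrl.state(); print(yaw(st),st["position"],st["wrist_force"],st["grip_width"],st["joint_positions"]); show(st,[(.482,.107,.038,90)])
s=snap(ctrl,"side");t=snap(ctrl,"top");cv2.imwrite("pics/d_s.png",s);cv2.imwrite("pics/d_t.png",t)
o=np.zeros((360,800,3),np.uint8);o[:,:400]=cv2.resize(s[190:280,220:320],(400,360));o[:,400:]=cv2.resize(t[160:250,205:305],(400,360));cv2.imwrite("pics/d.png",o)
E
```

```text
time_s: 12.5
position: [0.482, 0.1066, 0.1301]
ee_rot: [0.705, 0.709, 0.001, 0.001]
wrist_force: [0.1, 0.3, 0.2]
grip_width: 0.0865
90.32322767209182 [0.48200327 0.10662951 0.13012563] [0.10351544 0.29692481 0.22460106] 0.08646349120660074 [ 0.38561837  0.46384435 -0.8849854   1.98261933  0.4571562   0.90323088
  0.83744888]
0,-0,92,0.002,-0,0.006
```

View pics/d.png

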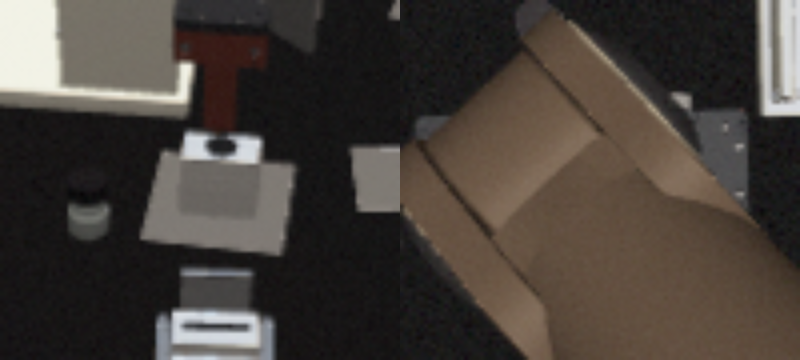

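The cell stands upright on the mat, with the septum at side px (275,226). The jaws are now turned across its broad sides, so I'll grip.

```bash
python3 - <<'E'
from h import *
s=cv2.cvtColor(cv2.imread("pics/d_s.png"),cv2.COLOR_BGR2GRAY).astype(float)
x0,y0,x1,y1=269,222,282,231; w=np.clip(150-s[y0:y1,x0:x1],0,None);Y,X=np.mgrid[y0:y1,x0:x1]
print(onz("side",((X*w).sum()/w.sum(),(Y*w).sum()/w.sum()),.061))
E
python3 -m inch "[0,0,30,0,0,0.006,0,0,60,0,0,0.006,0,0,80,0,0,0.006,0,0,91,0,0,0.006,0,0,91,0,0,0.006,0,0,91,0,0,0.006]"
python3 -m inch "[0,0,0,0,0,0,0,0,0,0,0,0,0,0,0,0,0,0,0,0,0,0,0,0,0,0,0,0,0,0,0,0,0,0,0,0,0,0,0,0,0,0]" 25 25
```

```text
[0.48211089 0.09831164 0.061     ]
time_s: 13.2
position: [0.4825, 0.107, 0.0396]
ee_rot: [0.709, 0.705, 0.001, 0.0]
wrist_force: [-0.4, -0.5, 0.5]
grip_width: 0.087
time_s: 13.9
position: [0.4824, 0.107, 0.0396]
ee_rot: [0.709, 0.705, 0.001, 0.0]
wrist_force: [-0.3, -0.2, -0.3]
grip_width: 0.0347
```

```bash
python3 -m inch "[0,0,0,0,0,0,0,0,0,0,0,0,0,0,0,0,0,0]"; python3 -m inch "[0,0,-10,0,0,0,0,0,-30,0,0,0,0,0,-60,0,0,0,0,0,-100,0,0,0,0,0,-140,0,0,0,0,0,-140,0,0,0]"
python3 - <<'E'
from h import *
from station import ctrl
st=ctrl.state(); print(yaw(st),st["position"],st["wrist_force"],st["grip_width"],st["joint_positions"]); show(st,[(.597,-.1035,.19,90),(.597,-.1035,.15,90)])
E
```

```text
time_s: 14.2
position: [0.4824, 0.1069, 0.0396]
ee_rot: [0.709, 0.705, 0.001, 0.0]
wrist_force: [0.7, -0.4, 0.4]
grip_width: 0.0319
time_s: 14.8
position: [0.4843, 0.1083, 0.1846]
ee_rot: [0.709, 0.705, 0.004, 0.003]
wrist_force: [0.5, 0.6, -1.7]
grip_width: 0.0318
89.68845774210502 [0.48432415 0.10826908 0.18459415] [ 0.49159855  0.58559365 -1.68525686] 0.03184678661322295 [ 0.43819737  0.39228861 -0.93787418  1.92666091  0.37844593  0.99885891
  0.89486681]
-211,114,-5,0.01,-0.002,-0.005
-211,113,35,0.01,-0.002,-0.005
```

```bash
python3 -m inch "[-40,20,-5,0,0,0,-85,43,-5,0,0,0,-130,68,-5,0,0,0,-170,90,-5,0,0,0,-200,106,-5,0,0,0,-211,114,-5,0.01,-0.002,-0.005,-211,114,-5,0.01,-0.002,-0.005,-211,114,-5,0.01,-0.002,-0.005,-211,114,-5,0.01,-0.002,-0.005]"
python3 - <<'E'
from h import *
from station import ctrl
st=ctrl.state(); print(yaw(st),st["position"],st["wrist_force"],st["grip_width"]); show(st,[(.597,-.1035,.13,90),(.597,-.1035,.075,90)],1)
s=snap(ctrl,"side");t=snap(ctrl,"top");cv2.imwrite("pics/e_s.png",s);cv2.imwrite("pics/e_t.png",t)
o=np.zeros((450,800,3),np.uint8);o[:,:400]=cv2.resize(s[130:220,210:290],(400,450),interpolation=cv2.INTER_CUBIC);o[:400,400:]=cv2.resize(t[120:200,295:375],(400,400),interpolation=cv2.INTER_CUBIC);cv2.imwrite("pics/e.png",o)
E
```

```text
time_s: 15.7
position: [0.5964, -0.1015, 0.1902]
ee_rot: [0.706, 0.708, -0.0, -0.0]
wrist_force: [0.1, -0.2, -2.1]
grip_width: 0.0317
90.11181048861853 [ 0.59640815 -0.10149306  0.19016069] [ 0.0971864  -0.23981943 -2.12965716] 0.031713028382748976
-2,0.6,60.2,-0.001,-0.001,0.002
-2.1,0.7,115.2,-0.001,-0.001,0.002
```

View pics/e.png

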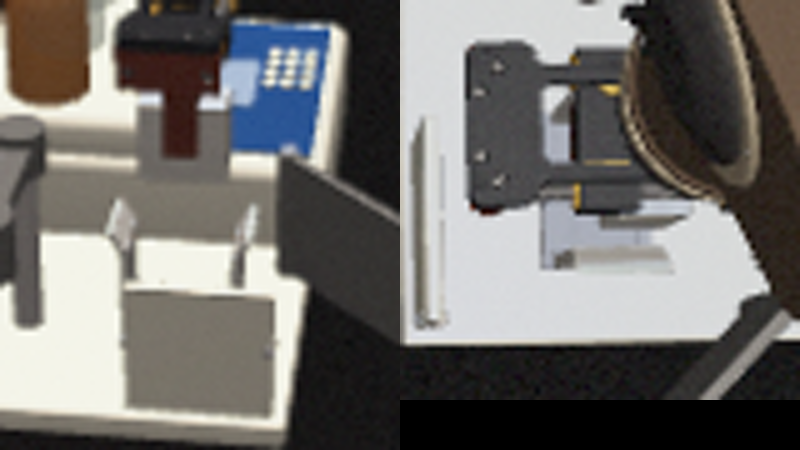

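The cell is held upright above the bay. In the side view it spans crop x 137–230, and the cheek tops are at about 120 and 248, so it is centred between them to within 2 mm. Descending.

```bash
python3 -m inch "[-2,1.5,15,0,0,0,-2,1.5,30,0,0,0,-2,1.5,45,0,0,0,-2,1.5,60,0,0,0,-2,1.5,60,0,0,0]"; python3 -m inch "[0,0,10,0,0,0,0,0,20,0,0,0,0,0,30,0,0,0,0,0,40,0,0,0,0,0,48,0,0,0,0,0,53,0,0,0,0,0,53,0,0,0]"
```

```text
time_s: 16.3
position: [0.5965, -0.1039, 0.1273]
ee_rot: [0.706, 0.708, -0.001, -0.002]
wrist_force: [-0.5, 0.1, -2.3]
grip_width: 0.0321
time_s: 17.0
position: [0.5958, -0.1038, 0.0736]
ee_rot: [0.706, 0.708, -0.002, -0.002]
wrist_force: [0.2, -0.3, -2.6]
grip_width: 0.032
```

Run:
```python
from h import *
from station import ctrl
st=ctrl.state(); print(yaw(st),st["position"],st["moment"])
s=snap(ctrl,"side");cv2.imwrite("pics/f_s.png",s)
for dx in(-.03,.03):
  for z in(.036,.094): print(dx,z,proj("side",(st["position"][0]+dx,-.1035+.016,z+.0)))
```

```text
90.1175282603603 [ 0.59582931 -0.10381167  0.07355211] [ 0.05746502 -0.1821858  -0.00086008]
-0.03 0.036 [254.8376724  195.59552963]
-0.03 0.094 [254.93407957 181.5525988 ]
0.03 0.036 [237.65813749 194.41475895]
0.03 0.094 [237.40913029 180.38665325]
```

```bash
python3 -m inch "[0,1.5,2,0,0,0,0,1.5,4,0,0,0,0,1.5,5.5,0,0,0,0,1.5,6.5,0,0,0,0,1.5,6.5,0,0,0]"
```

```text
time_s: 17.55
position: [0.5975, -0.1038, 0.0675]
ee_rot: [0.706, 0.708, -0.002, -0.002]
wrist_force: [0.4, -0.0, -2.0]
grip_width: 0.0317
```

```bash
python3 -m inch "[0,0,0.7,0,0,0,0,0,1.4,0,0,0,0,0,1.4,0,0,0]";  python3 -m inch "[0,0,0.4,0,0,0,0,0,0.8,0,0,0,0,0,0.8,0,0,0]"
```

```text
time_s: 17.85
position: [0.5976, -0.1038, 0.0668]
ee_rot: [0.706, 0.708, -0.002, -0.002]
wrist_force: [-2.6, -1.3, 5.7]
grip_width: 0.0319
time_s: 18.15
position: [0.5976, -0.1037, 0.0668]
ee_rot: [0.706, 0.708, -0.002, -0.002]
wrist_force: [-3.6, 0.4, 8.6]
grip_width: 0.0319
```

```bash
python3 -m inch "[0,0,-0.5,0,0,0,0,0,-0.5,0,0,0,0,0,-0.5,0,0,0,0,0,-0.5,0,0,0,0,0,-25,0,0,0,0,0,-60,0,0,0,0,0,-105,0,0,0,0,0,-155,0,0,0,0,0,-205,0,0,0,0,0,-235,0,0,0,0,0,-235,0,0,0]" 60
python3 - <<'E'
from h import *
from station import ctrl
st=ctrl.state(); print(yaw(st),st["position"],st["wrist_force"],st["grip_width"],st["joint_positions"]); show(st,[(.706,.007,.30,0),(.706,.007,.207,0)])
s=snap(ctrl,"side");t=snap(ctrl,"top");cv2.imwrite("pics/g_s.png",s);cv2.imwrite("pics/g_t.png",t)
o=np.zeros((450,800,3),np.uint8);o[:,:400]=cv2.resize(s[130:220,210:290],(400,450),interpolation=cv2.INTER_CUBIC);o[:400,400:]=cv2.resize(t[95:195,285:385],(400,400),interpolation=cv2.INTER_CUBIC);cv2.imwrite("pics/g.png",o)
E
```

```text
time_s: 19.25
position: [0.6007, -0.1032, 0.3068]
ee_rot: [0.706, 0.708, 0.0, 0.001]
wrist_force: [0.7, -0.1, -0.8]
grip_width: 0.0601
90.11204272085612 [ 0.60070997 -0.10317232  0.30675481] [ 0.66992498 -0.13810407 -0.83530923] 0.06014283882948726 [ 0.69904912  0.4704971  -0.88282178  1.49948847  0.36942427  1.34301495
  1.3596048 ]
110,105,7,0.003,-0.001,1.573
110,105,100,0.003,-0.001,1.573
```

View pics/g.png

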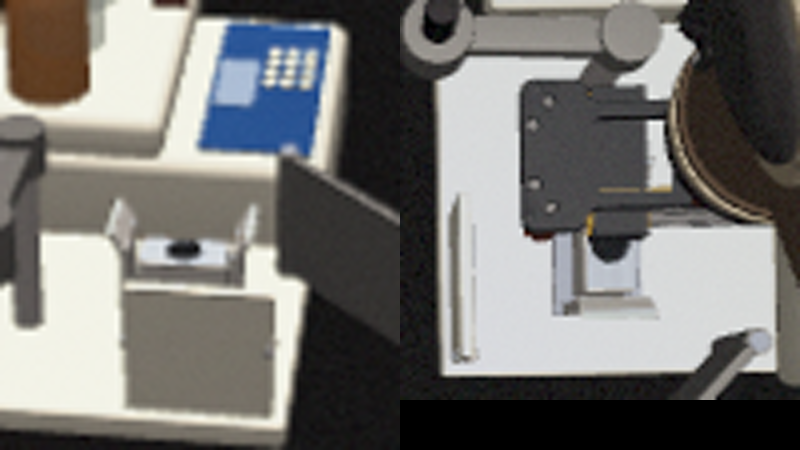

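The cell sits level between the two cheeks, with the septum centred at crop (183,248) in the side view. The arm is still at θ about 1.6, with its knob at top px (394,99). Going back to the knob.

```bash
python3 -m inch "[40,38,0,0,0,0.15,110,107,7,0,0,1.573,110,107,7,0,0,1.573,110,107,7,0,0,1.573,110,107,7,0,0,1.573,110,107,7,0,0,1.573,110,107,7,0,0,1.573,110,107,7,0,0,1.573,110,107,7,0,0,1.573,110,107,7,0,0,1.573,110,107,7,0,0,1.573,110,107,7,0,0,1.573,110,107,7,0,0,1.573,110,107,7,0,0,1.573]" 45
python3 - <<'E'
from h import *
from station import ctrl
st=ctrl.state(); print(yaw(st),st["position"],st["wrist_force"],st["grip_width"]); show(st,[(.708,.0075,.30,0),(.708,.0075,.207,0)])
E
```

```text
time_s: 20.75
position: [0.7054, 0.0063, 0.2934]
ee_rot: [1.0, 0.001, -0.003, 0.0]
wrist_force: [-0.1, 0.3, 0.7]
grip_width: 0.045
0.087749193685361 [0.70535377 0.00629285 0.29336621] [-0.05670914  0.28647687  0.71682538] 0.04503141053478905
3,-1,-7,0.001,0.006,0.002
3,-1,86,0.001,0.006,0.002
```

```bash
python3 -m inch "[3,-1,40,0,0.006,0,3,-1,75,0,0.006,0,3,-1,86,0,0.006,0,3,-1,86,0,0.006,0]"; python3 -m inch "[0,0,0,0,0,0,0,0,0,0,0,0,0,0,0,0,0,0,0,0,0,0,0,0]" 23 5
python3 - <<'E'
from h import *
from station import ctrl
st=ctrl.state(); print(yaw(st),st["position"],st["wrist_force"],st["grip_width"])
show(st,[(.706-.110*np.cos(t),-.103+.110*np.sin(t),.207,90-np.degrees(t)) for t in [1.57,1.5,1.4,1.3,1.2,1.1,1,.9,.8,.7,.6,.5,.4,.3,.2,.1,.05,0,-.05]])
E
```

```text
time_s: 21.15
position: [0.7069, 0.0069, 0.2055]
ee_rot: [1.0, 0.001, -0.002, 0.0]
wrist_force: [0.3, 0.5, 1.0]
grip_width: 0.0452
time_s: 21.55
position: [0.7077, 0.0071, 0.2069]
ee_rot: [1.0, 0.001, -0.0, 0.0]
wrist_force: [1.9, 0.0, 0.7]
grip_width: 0.0235
0.12563583925802171 [0.70772025 0.0070761  0.20692182] [1.85845759 0.02357396 0.72497271] 0.023549345298113374
-2,0,-0,0.001,0.001,0.001
-10,0,-0,0.001,0.001,-0.069
-20,2,-0,0.001,0.001,-0.169
-31,4,-0,0.001,0.001,-0.269
-42,7,-0,0,0.001,-0.369
-52,12,-0,0,0.001,-0.469
-61,17,-0,0,0.001,-0.569
-70,24,-0,0,0.001,-0.669
-78,31,-0,0,0.001,-0.769
-86,39,0,0,0.001,-0.869
-93,48,0,0,0.001,-0.969
-98,57,0,0,0.001,-1.069
-103,67,0,0,0.001,-1.169
-107,77,0,0,0.001,-1.269
-110,88,0,0,0.001,-1.369
-111,99,0,0,0.001,-1.469
-112,104,0,-0,0.001,-1.519
-112,110,0,-0,0.001,-1.569
-112,115,0,-0,0.001,-1.619
```

```bash
python3 -m inch "[-4,0,0,0,0,0,-10,0,0,0,0,-0.069,-20,2,0,0,0,-0.169,-31,4,0,0,0,-0.269,-42,7,0,0,0,-0.369,-52,12,0,0,0,-0.469,-61,17,0,0,0,-0.569,-70,24,0,0,0,-0.669,-78,31,0,0,0,-0.769,-86,39,0,0,0,-0.869,-93,48,0,0,0,-0.969,-98,57,0,0,0,-1.069,-103,67,0,0,0,-1.169,-107,77,0,0,0,-1.269,-110,88,0,0,0,-1.369,-111,99,0,0,0,-1.469,-111,99,0,0,0,-1.469]"
python3 - <<'E'
from h import *
from station import ctrl
st=ctrl.state(); print(yaw(st),st["position"],st["wrist_force"],st["grip_width"]); show(st,[(.596,-.103,.207,90),(.596,-.115,.207,90)],1)
E
```

```text
time_s: 23.25
position: [0.5964, -0.094, 0.207]
ee_rot: [0.742, 0.671, -0.001, 0.0]
wrist_force: [-0.1, -0.2, 0.2]
grip_width: 0.0231
84.24554381552224 [ 0.5964065  -0.09399372  0.20698575] [-0.09025073 -0.21874591  0.17447684] 0.02313691712085283
-9,0.5,-0,-0.001,0.002,-0.1
-20.9,1.7,0,-0.001,0.002,-0.1
```

```bash
python3 -m inch "[-3,0,0,0,0,-0.03,-6,0,0,0,0,-0.06,-9,0.5,0,0,0,-0.1,-11,0.5,0,0,0,-0.1,-11,0.5,0,0,0,-0.1]"; python3 -m inch "[-1,0,0,0,0,0,-2,0,0,0,0,0,-3,0,0,0,0,0,-3,0,0,0,0,0]"
```

```text
time_s: 23.75
position: [0.5957, -0.1047, 0.2071]
ee_rot: [0.708, 0.706, -0.001, 0.0]
wrist_force: [-0.4, 1.5, -0.3]
grip_width: 0.0231
time_s: 24.15
position: [0.5956, -0.1056, 0.2071]
ee_rot: [0.708, 0.706, -0.0, -0.001]
wrist_force: [0.1, 5.1, -0.5]
grip_width: 0.0227
```

```bash
python3 -m inch "[-2,0,0,0,0,0,-4,0,0,0,0,0,-4,0,0,0,0,0]"; python3 -m inch "[-4,0,0,0,0,0,-4,0,0,0,0,0]"
```

```text
time_s: 24.45
position: [0.5957, -0.1061, 0.2071]
ee_rot: [0.707, 0.707, 0.001, -0.002]
wrist_force: [-0.5, 10.1, -0.6]
grip_width: 0.0238
time_s: 24.65
position: [0.5957, -0.1063, 0.207]
ee_rot: [0.706, 0.708, 0.003, -0.004]
wrist_force: [0.3, 10.3, -2.3]
grip_width: 0.0244
```

```bash
python3 -m inch "[1.5,0,0,0,0,0,1.5,0,0,0,0,0,1.5,0,0,0,0,0,1.5,0,0,0,0,0,1.5,0,-40,0,0,0,1.5,0,-90,0,0,0,1.5,0,-93,0,0,0]" 45
python3 - <<'E'
from h import *
from station import ctrl
st=ctrl.state(); print(yaw(st),st["position"],st["wrist_force"],st["joint_positions"]); show(st,[(.423,-.154,.28,135.6),(.423,-.154,.095,135.6)])
s=snap(ctrl,"side");t=snap(ctrl,"top");cv2.imwrite("pics/i_s.png",s);cv2.imwrite("pics/i_t.png",t)
E
```

```text
time_s: 25.35
position: [0.5983, -0.1054, 0.3063]
ee_rot: [0.706, 0.708, 0.006, -0.0]
wrist_force: [-0.2, 1.4, 1.0]
grip_width: 0.045
90.13520401329323 [ 0.59828362 -0.10540758  0.30631734] [-0.15952022  1.44119624  1.02773995] [ 0.73351601  0.47669188 -0.91924587  1.50660501  0.37632837  1.33907753
  1.35797342]
-48,-176,25,0.011,-0.005,-0.794
-50,-177,210,0.011,-0.005,-0.794
```

```bash
python3 -m inch "[-12,-44,0,0,0,-0.1,-48,-176,25,0.01,-0.005,-0.794,-48,-176,25,0.01,-0.005,-0.794,-48,-176,25,0.01,-0.005,-0.794,-48,-176,25,0.01,-0.005,-0.794,-48,-176,25,0.01,-0.005,-0.794,-48,-176,25,0.01,-0.005,-0.794,-48,-176,25,0.01,-0.005,-0.794]" 0 10
python3 - <<'E'
from h import *
from station import ctrl
st=ctrl.state(); print(yaw(st),st["position"],st["wrist_force"],st["joint_positions"]); show(st,[(.423,-.154,.28,135.6),(.423,-.154,.095,135.6)])
t=snap(ctrl,"top");cv2.imwrite("pics/j_t.png",t);s=snap(ctrl,"side");cv2.imwrite("pics/j_s.png",s)
o=np.zeros((450,800,3),np.uint8);o[:,:400]=cv2.resize(s[130:220,210:290],(400,450),interpolation=cv2.INTER_CUBIC);o[:450,400:]=cv2.resize(t[90:180,290:370],(400,450),interpolation=cv2.INTER_CUBIC);cv2.imwrite("pics/j.png",o)
E
```

```text
time_s: 26.25
position: [0.4201, -0.1544, 0.2751]
ee_rot: [0.379, 0.925, -0.001, -0.003]
wrist_force: [0.2, -0.5, -0.3]
grip_width: 0.0006
135.40504368181578 [ 0.42012219 -0.15442569  0.27508106] [ 0.21330007 -0.49834285 -0.34509649] [ 1.29780843  0.25027234 -1.20480445  1.89197917  0.25244823  1.17658172
  2.36669134]
-2,2,-5,-0.004,-0.005,-0.003
-3,3,180,-0.004,-0.005,-0.003
```

View pics/j.png

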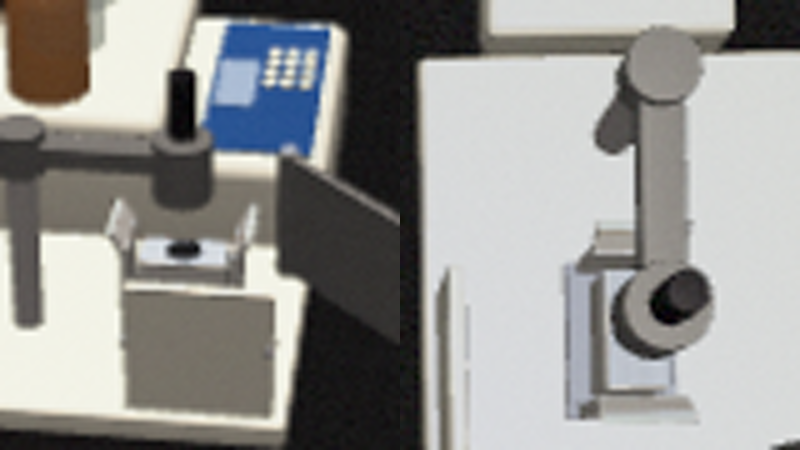

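The arm lies along the bay axis again, with head and knob over the septum. The cell is upright between the cheeks and the door is still open. Going down in front of the door.

```bash
python3 -m inch "[-2,2,40,0,0,0,-2,2,85,0,0,0,-3,3,130,0,0,0,-3,3,165,0,0,0,-3,3,180,0,0,0,-3,3,180,0,0,0]"
python3 - <<'E'
from h import *
from station import ctrl
st=ctrl.state(); print(yaw(st),st["position"],st["wrist_force"],st["joint_positions"])
T=[]
for f,c in[(.796,.03),(.796,.017),(.75,.014),(.7,.014),(.6,.014),(.5,.014),(.4,.014),(.3,.014),(.2,.014),(.15,.014),(.1,.014),(.05,.014),(0,.014)]:
    T.append((.532-.1*np.sin(f)-c*np.cos(f),-.1855+.1*np.cos(f)-c*np.sin(f),.093,90+np.degrees(f)))
show(st,T)
E
```

```text
time_s: 26.95
position: [0.4225, -0.1527, 0.0933]
ee_rot: [0.379, 0.926, -0.0, -0.005]
wrist_force: [0.2, -0.9, 1.2]
grip_width: 0.0006
135.50772622221893 [ 0.42253854 -0.15271554  0.09327173] [ 0.22548404 -0.89620478  1.19442785] [ 1.02931475  0.50661887 -0.98377729  2.09960202  0.5695397   0.84047006
  2.06588091]
-1,23,0,-0.004,-0.009,-0.002
-1,36,0,-0.004,-0.009,-0.002
-1,44,0,-0.004,-0.009,0.044
-0,49,0,-0.005,-0.009,0.094
-0,59,0,-0.005,-0.009,0.194
-1,69,-0,-0.006,-0.009,0.294
-3,79,-0,-0.006,-0.008,0.394
-6,88,-0,-0.006,-0.008,0.494
-10,98,-0,-0.007,-0.008,0.594
-13,102,-0,-0.007,-0.008,0.644
-15,107,-0,-0.007,-0.008,0.694
-18,111,-0,-0.008,-0.007,0.744
-21,115,-0,-0.008,-0.007,0.794
```

```bash
python3 -m inch "[-1,12,0,0,0,0,-1,23,0,0,-0.005,0,-1,30,0,0,-0.009,0,-1,36,0,-0.004,-0.009,0,-1,40,0,-0.004,-0.009,0.02,-1,44,0,-0.004,-0.009,0.044,0,49,0,-0.005,-0.009,0.094,0,54,0,-0.005,-0.009,0.144,0,59,0,-0.005,-0.009,0.194,0,64,0,-0.005,-0.009,0.244,-1,69,0,-0.006,-0.009,0.294,-2,74,0,-0.006,-0.009,0.344,-3,79,0,-0.006,-0.008,0.394,-5,84,0,-0.006,-0.008,0.444,-6,88,0,-0.006,-0.008,0.494,-8,93,0,-0.006,-0.008,0.544,-10,98,0,-0.006,-0.008,0.594,-13,102,0,-0.006,-0.008,0.644,-13,102,0,-0.006,-0.008,0.644]"
python3 - <<'E'
from h import *
from station import ctrl
st=ctrl.state(); print(yaw(st),st["position"],st["wrist_force"])
show(st,[(.532-.1*np.sin(f)-.014*np.cos(f),-.1855+.1*np.cos(f)-.014*np.sin(f),.093,90+np.degrees(f)) for f in(.1,.05,0)],1)
t=snap(ctrl,"top");cv2.imwrite("pics/l_t.png",t)
E
```

```text
time_s: 28.85
position: [0.5038, -0.0889, 0.0929]
ee_rot: [0.653, 0.758, -0.0, 0.0]
wrist_force: [-0.2, -0.1, -1.2]
grip_width: 0.0007
98.51392492015619 [ 0.50384409 -0.0888852   0.09285257] [-0.1621837  -0.06879636 -1.16341533]
0.8,4.4,-0.1,-0,0.001,0.049
1.2,9.5,-0.2,-0,0.001,0.099
1.3,14.5,-0.2,-0,0.001,0.149
```

```bash
python3 -m inch "[0,2,0,0,0,0.02,1,4.4,0,0,0,0.049,1,7,0,0,0,0.075,1,9.5,0,0,0,0.1,1,9.5,0,0,0,0.1]";python3 -m inch "[0,2,0,0,0,0.03,0,4,0,0,0,0.05,0,5,0,0,0,0.05,0,5,0,0,0,0.05]"
```

```text
time_s: 29.4
position: [0.513, -0.0865, 0.0928]
ee_rot: [0.689, 0.724, -0.0, 0.0]
wrist_force: [1.1, 0.2, -1.1]
grip_width: 0.0006
time_s: 29.8
position: [0.5178, -0.0862, 0.0927]
ee_rot: [0.707, 0.707, -0.001, -0.0]
wrist_force: [-2.3, 0.9, 1.9]
grip_width: 0.0004
```

```bash
python3 -m inch "[0,2,0,0,0,0,0,3,0,0,0,0,0,3,0,0,0,0]";python3 -m inch "[0,2,0,0,0,0,0,3,0,0,0,0,0,3,0,0,0,0]";python3 -m inch "[0,2,0,0,0,0,0,3,0,0,0,0,0,3,0,0,0,0]"
```

```text
time_s: 30.1
position: [0.5179, -0.0863, 0.0923]
ee_rot: [0.707, 0.707, -0.003, -0.002]
wrist_force: [-13.1, 1.4, 9.4]
grip_width: 0.0006
time_s: 30.4
position: [0.5177, -0.0863, 0.0918]
ee_rot: [0.707, 0.707, -0.006, -0.004]
wrist_force: [-13.4, 1.2, 8.3]
grip_width: 0.0002
time_s: 30.7
position: [0.5175, -0.0864, 0.0914]
ee_rot: [0.707, 0.707, -0.008, -0.006]
wrist_force: [-13.8, 1.2, 10.7]
grip_width: 0.0006
```

```bash
python3 -m inch "[0,-5,0,0,0,0,0,-30,0,0,0,0,0,-60,0,0,0,0,0,-100,0,0,0,0,0,-120,0,0,0,0,0,-120,0,0,0,0]"
python3 - <<'E'
from h import *
from station import ctrl
t=snap(ctrl,"top");s=snap(ctrl,"side");cv2.imwrite("pics/m_t.png",t);cv2.imwrite("pics/m_s.png",s)
o=np.zeros((500,800,3),np.uint8);o[:500,:400]=cv2.resize(t[130:230,295:375],(400,500),interpolation=cv2.INTER_CUBIC);o[:450,400:]=cv2.resize(s[130:220,210:290],(400,450),interpolation=cv2.INTER_CUBIC);cv2.imwrite("pics/m.png",o)
for f in(0,.03,.07,.1): print(f,[proj("top",(.532-r*np.sin(f)+w*np.cos(f),-.1855+r*np.cos(f)+w*np.sin(f),.122)).round(1) for r in(0,.155) for w in(-.004,.004)])
E
```

```text
time_s: 31.3
position: [0.3953, -0.0871, 0.0938]
ee_rot: [0.707, 0.707, -0.009, -0.005]
wrist_force: [0.1, -0.3, -0.1]
grip_width: 0.0005
0 [array([374.4, 182.1]), array([374.3, 178.7]), array([309.4, 182.8]), array([309.4, 179.5])]
0.03 [array([374.4, 182.1]), array([374.2, 178.7]), array([309.6, 184.8]), array([309.4, 181.4])]
0.07 [array([374.5, 182.1]), array([374.2, 178.7]), array([309.8, 187.3]), array([309.5, 184. ])]
0.1 [array([374.5, 182.1]), array([374.1, 178.7]), array([310. , 189.3]), array([309.7, 185.9])]
```

View pics/m.png

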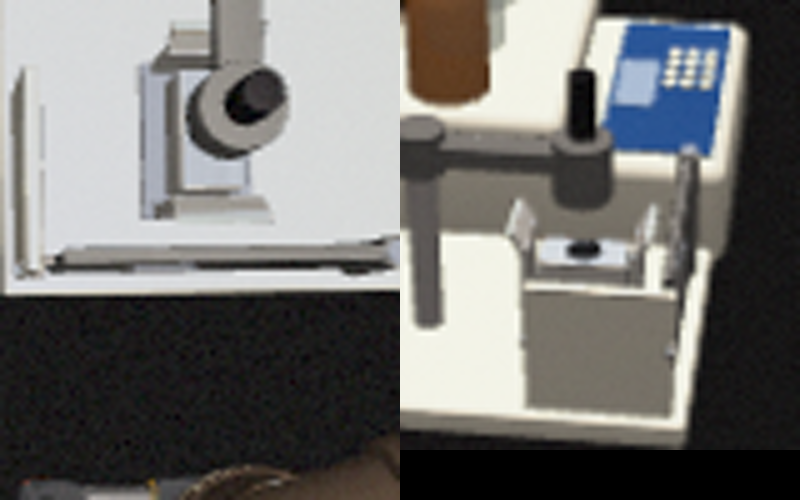

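The door now runs along the bay front: its top strip goes from crop (65,255) to (385,243) and it reaches the catch panel. It looks shut, so I'll measure its angle numerically.

Run:
```python
from h import *
g=cv2.cvtColor(cv2.imread("pics/m_t.png"),cv2.COLOR_BGR2GRAY).astype(float)
print(g[174:190,312].astype(int),g[174:190,340].astype(int),g[174:190,365].astype(int))
P=[]
for u in range(311,366):
    if 318<u<350 and 0: continue
    c=g[172:188,u]; k=np.argmax(c<195)
    if k==0: continue
    v=172+k-1+(c[k-1]-195)/(c[k-1]-c[k]); P.append((u,v))
P=np.array(P); W=np.array([onz("top",p,.122)[:2] for p in P])
a=np.polyfit(W[:,1],W[:,0],1); r=W[:,0]-np.polyval(a,W[:,1]); W=W[abs(r)<.0015]; a=np.polyfit(W[:,1],W[:,0],1)
print("door inner edge: phi~",-a[0],"x at hinge y",np.polyval(a,-.1855),"rms",(W[:,0]-np.polyval(a,W[:,1])).std(),len(W))
# base front edge (z .03) for titrator yaw
Q=[]
for u in range(300,372):
    c=g[180:196,u]; k=len(c)-1-np.argmax(c[::-1]>120)
    if k<len(c)-1: Q.append(onz("top",(u,180+k+(c[k]-120)/(c[k]-c[k+1])),.03)[:2])
Q=np.array(Q); b=np.polyfit(Q[:,1],Q[:,0],1); r=Q[:,0]-np.polyval(b,Q[:,1]);Q=Q[abs(r)<.002];b=np.polyfit(Q[:,1],Q[:,0],1); print("base edge yaw",-b[0],len(Q))
```

```text
[218 217 218 217 219 152 150 148 124  54 147 218 218 218 200  34] [198 218 217 217 218 144 143 148  61  51 187 217 218 209 128  24] [217 217 218 217 179 131 139 144  33  50  56 186 218 206  50  23]
door inner edge: phi~ -0.003475612235606177 x at hinge y 0.5379173821827735 rms 0.0005222402898817284 28
base edge yaw 0.006533055421710245 72
```

Run:
```python
from h import *
from station import ctrl
a=cv2.imread("pics/top0.png");b=cv2.imread("pics/m_t.png")
m=(cv2.absdiff(a,b).max(2)>60).astype(np.uint8)*255
print([cv2.boundingRect(c) for c in cv2.findContours(m,0,2)[0] if cv2.contourArea(c)>6])
g=cv2.cvtColor(b,cv2.COLOR_BGR2GRAY).astype(float)
for x0,x1 in((153,161),(171,178)):
    w=np.clip(120-g[199:219,x0:x1],0,None);Y,X=np.mgrid[199:219,x0:x1];print((X*w).sum()/w.sum(),(Y*w).sum()/w.sum())
s=ctrl.state(); print(s["time_s"],s["wrist_force"]); ctrl.sign_off()
```

```text
[(410, 271, 3, 8), (317, 231, 10, 4), (311, 228, 14, 2), (327, 221, 130, 163), (184, 198, 11, 20), (304, 179, 69, 51), (324, 146, 6, 14), (328, 142, 25, 27), (343, 111, 4, 23), (331, 110, 7, 31)]
156.2662611137108 209.7622835751053
173.014846743295 208.1566091954023
31.4 [-0.31909631 -0.38586269  0.25683598]
the job is handed in; nothing more can be done
```

The job is done in the order asked and handed in at 31.4 s of the 72 s allowed. I swung the dosing arm clear and moved the round-septum cell from the rack to the mat. There I changed the grip from its ends to its broad sides and set the cell on the bay floor. I then swung the arm home and pushed the door shut.

What the last checks showed:
- **Cell:** it met the bay floor at the expected height (tool point 66.8 mm, expected 66.6 mm) with about 9 N. The pictures show it level and lengthwise between the cheeks, with the head over the septum.
- **Dosing arm:** it came up hard against its stop, pressed at about 10 N, and the final picture shows it in line with the bay.
- **Door:** it stopped moving under about 13 N. Its measured angle is 0 within about 0.01 rad, inside the catch's range. I saw no clear snap in the force readings, so that it seated on its catch rests on the angle and the push.
- **Everything else:** the two bar-topped cells are within 0.1 pixel of where they started. Nothing else on the bench changed between the first and last pictures, apart from the robot, cell, arm and door.

Two measurements disagreed slightly. The side camera put points 4–5 mm off the top camera in y, so I relied on the top view and felt for contact. The dosing arm also began about 0.18 rad off its stop.

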